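Shut the brewer's pod lid and hold its dose key half-way

TASK

Get the single-cup brewer going: first swing its open yellow pod lid over and press it fully shut, so that the tab under its free edge snaps behind the catch on the rim. Then, with the gripper's fingers, press the orange spring-loaded dose key down to about half of its travel, so that its top face is level with the green band on the white post beside it, and finish while still holding it there with the lid shut, neither letting it rise nor pushing it down to its stop. Leave the mug, the ketchup bottle, the jar and the tub of creamers where they stand.

Things in the scene. Friction and masses are not known exactly. Their poses are not given: they have to be found in the camera images.
- brewer: Fixed single-cup brewer, black and steel. Head 220 (x) by 250 mm (y), its top face at 205 mm; the foot reaches x = 180 mm. Origin on the counter under the head's centre; x from the rear (robot side) to the spout side, y left seen from the rear, z up; 'brewer x, y, z' below means this frame. On top: pod bay with 22 mm high steel rim at +y, dose key at -y.
- lid (a joint): Yellow lid, plate 110 (from hinge) x 102 x 6 mm, hinged at the rear of the pod bay. rad: 0 = shut, level; 1.57 = upright; grows as the free edge rises and swings back to the rear. Stiff hinge: stays where left (1 N at the free edge moves it). Its tab meets a sprung brass catch at 0.125 rad; about 8 N down near the free edge snaps it past; latched it reads under 0.03 and stays.
- lid_hinge (a point): Point on the lid's hinge axis, mid-width, at brewer (-50, 55, 229) mm. The hinge axis is parallel to brewer y. With the lid shut its upper face is 8 mm above this point and its plate reaches from 2 to 112 mm from it along brewer +x.
- lid_edge (a point): Middle of the lid's free edge on its upper (outer) face, 112 mm from the hinge axis; moves with the lid.
- dose (a joint): Dose key, an orange pad 44 x 44 x 8 mm on a steel stem, slides straight down. Value in m: 0 = up (sprung), 0.024 = on its stop, 0.012 = half-way. Spring: about 4 N to start it, 7 N at half travel, 10 N at the stop. It rises by itself when let go.
- dose_pad: The key's orange pad; origin at the centre of its underside, 8 mm below its top face.
- dose_top (a point): Centre of the pad's top face; at rest at brewer (0, -60, 245) mm, 12 mm lower at half travel.
- band (a point): Centre of the 8 mm high green band on the white post (14 x 12 mm, its top 52 mm above the head's top face), which stands 38 mm from the key's centre towards brewer -y; the band's middle is the height of the pad's top face at half travel, 233 mm above the counter.
- mug: White mug, 76 mm across, 88 mm tall, loose on the drip tray (30 mm above the counter) under the spout; origin at the centre of its underside. Not to be moved.
- ketchup: Red bottle with a white cap, 64 mm across, 190 mm tall, loose on the counter; origin under its centre. Not to be moved.
- jar: Amber glass jar with a steel cap, 72 mm across, 110 mm tall, loose on the counter; origin under its centre. Not to be moved.
- tub: White tub with creamer cups, 130 x 100 x 60 mm, loose on the counter; origin under its centre. Not to be moved.

How it is judged:
On the way, in this order (a step that is already met when the one before it is completed fails the run):
1. the pod lid is shut and latched, the dose key still up (value of joint lid below 0.05 rad and value of joint dose below 0.004 m), for 0.2 s.
2. the fingers hold the dose key about half-way down, the lid shut (value of joint lid below 0.05 rad and value of joint dose between 0.007 and 0.017 m and contact force between the fingers and dose_pad above 3 N), for 0.5 s.
At the end, for the whole second after the job is handed in: At the end the lid is shut (under 0.05 rad) and the fingers are still pressing the dose key (over 3 N) with the key steadily 7 to 17 mm down (half-way is 12 mm, the stop 24 mm); the mug, bottle, jar and tub are within 30 mm of where they stood (all of step 2 and distance of each of mug, ketchup, jar, tub from where it was at the start of the episode below 0.03 m); the arm keeps its last pose, push and grip.
It fails at once if the mug, bottle, jar or tub is moved by 30 mm or more, or knocked over (distance of any of mug, ketchup, jar, tub from where it was at the start of the episode above 0.03 m or angle between any of mug, ketchup, jar, tub's own z axis and vertical above 0.5 rad).
It also fails if it takes over 45 s, if anything falls off the work surface, if the arm or the gripper's body presses on something with over 40 N, if the wrist force passes 120 N, or if a joint passes its speed limit or range.

ROBOT

A 6-joint arm with a two-finger parallel gripper is mounted at the origin on the work surface. World frame = base frame: x ahead of the robot, y to its left, z up, the work surface at z = 0. Lengths are in m, angles in rad, forces in N, time in s.
With the tool pointing down it reaches from about 0.35 to 0.975 m from the base axis. Payload 4.9 kg.
Tool frame: the origin (TCP) lies at the very end of the fingers, on their centre line; the grasp point (between the pads) lies ctrl.hold_point_z behind it (ctrl.hold_point_z is the distance from the TCP to the grasp point, in m); z points along the fingers, y is the line along which they close (so a half turn about z gives the same grasp; the last joint's range is limited). The gripper opens to 85 mm and grips with 20 to 120 N. Pads are 22 mm wide; open, the fingers measure 114 mm over their backs; the gripper's body (76 mm by 85 mm) begins 54 mm behind the grasp point. The pads swing forward as they close: fully open they stand 13 mm farther back than shut.
Start: joints at [-1.439, 0.053, 1.613, -0, 1.476, -0.119], TCP at [0.155, -0.605, 0.231] pointing down, gripper open.
Joint ranges: [-3.01, 3.01], [-1.01, 2.22], [0.06, 2.58], [-1.02, 4.17], [0.09, 2.62], [-3.14, 3.14]. Speed limits (rad/s): [2.57, 2.57, 3.14, 3.14, 3.14, 3.14].

INTERFACE

Orientations are given as a rotation vector (axis times angle).
In Python, from station import ctrl gives the robot as it stands. The module is installed in compiled form; this text tells all that it offers.
- The arm moves only by the tool jog_arm, never from a script. Its argument "deltas" is a list of rows, each a list of 3 entries, a list of its own where there are three numbers: the closure, from -1 (fully open) to 1 (shut), then the shift along the world's x, y, z scaled (see below), then the turn, a rotation vector about the world's x, y, z scaled (see below). A call has 1 to 12 rows; each row is the pose to reach, as a shift and turn from the pose commanded when the call began, turning the shorter way round; what a row does not reach only later rows make up. The controller multiplies each number of a shift by 0.4 m and each number of a turn by 180 degrees. A row lasts 1/12 s, in which the tool goes at most 41.7 mm and 7.16 degrees, less where a joint would pass 70% of its speed; a pose out of reach is approached as far as the arm can. A call with a number of a shift or a turn outside -1 to 1 is refused whole. A call with a gripper value outside its range is refused whole. The fingers move at their own pace and stop on an object; "squeeze" is the grip in N (left out, the last holds). Time passes only in rows, so rows that repeat a pose let the fingers close. It gives the time, the measured TCP pose, the force, the opening and the grip force at its end, in the units of the state.
- ctrl.get_obs(): the state, without advancing time (a new reading comes with each control period).
- ctrl.get_image(name): name is "scene" or "top" or "wrist"; returns the picture (384x512x3 uint8, red, green, blue); there is no depth.
- ctrl.get_calibration(name): a dict with "K" (3x3 intrinsics, pixels), "dist_coeffs" ([k1, k2, p1, p2, k3] as OpenCV has them; the pictures are not rectified), "extrinsics" (4x4, takes a point from world to camera coordinates). Camera axes: x right, y down, z forward; pixel columns grow to the right and rows downward; lengths in m; the calibration is good to about 2 mm. A picture is of the moment at which its call begins: read the wrist's pose just before it. get_calibration takes no time and is no camera call; for the wrist camera it gives the pose at the moment of the call.
- ctrl.finish_job(): hands the job in; it is judged then, once.
The state is a dict: "t": time; "q": joint angles; "dq": joint speeds; "effort": joint torques, N m; "tool_pos": TCP position; "tool_rot": TCP orientation; "contact_force": force on the tool from outside, world axes, zero at the start; "wrist_torque": the same for the moment, N m; "opening": finger opening in m; "grip_force": force on a finger pad.
Only numpy, scipy, OpenCV 4.12 (cv2) and the standard library are available. Lean on these libraries where they do the work, as an engineer would, in place of code of your own. Each camera call takes 0.05 s, during which the arm holds its last target. There are 200 camera calls.

## Working session

There is one attempt and no reset: what is moved stays moved. The work goes in short steps, Python scripts to look and compute and a tool call to move; the robot and the scene stay as the last step left them, time stands still between calls to the robot, and variables do not carry over. Pictures are saved under pics/ and viewed, at most 10 in all, crops included, and the job is handed in when it is done.

Besides the shell and the picture viewer there is one more tool, called after "Call:" by a JSON object that holds its "api" and its "payload". jog_arm: Moves the arm, as the interface text tells. Its arguments: {"type":"object","properties":{"deltas":{"type":"array","items":{"type":"array"}},"squeeze":{"type":"number"}},"required":["deltas"]}

```bash
mkdir -p pics
python3 - <<'E'
from station import ctrl
import cv2,numpy as np
o=ctrl.get_obs();print(o['t'],o['tool_pos'],o['tool_rot'],ctrl.hold_point_z,o['opening'])
for n in("scene","top"):
    im=ctrl.get_image(n);cv2.imwrite(f'pics/{n}0.png',im[...,::-1]);c=ctrl.get_calibration(n);print(n,c['K'],c['dist_coeffs'],np.round(c['extrinsics'],3))
a=[cv2.imread(f'pics/{n}0.png') for n in("scene","top")]
E
```

```text
0.0 [ 0.15503253 -0.60483692  0.23006715] [-3.11488799e+00 -3.92752910e-01  6.92188885e-05] 0.0187 0.08557932854477468
scene [[423.73992204   0.         261.12684437]
 [  0.         423.73992204 188.04850367]
 [  0.           0.           1.        ]] [0.02146357 0.         0.         0.         0.        ] [[-0.726  0.687 -0.005  0.395]
 [ 0.494  0.517 -0.699 -0.169]
 [-0.478 -0.51  -0.715  1.499]
 [ 0.     0.     0.     1.   ]]
top [[371.85654859   0.         257.6268112 ]
 [  0.         371.85654859 197.35962359]
 [  0.           0.           1.        ]] [-0.09730676  0.          0.          0.          0.        ] [[-0.025 -1.     0.004  0.026]
 [-0.994  0.024 -0.102  0.588]
 [ 0.102 -0.007 -0.995  1.029]
 [ 0.     0.     0.     1.   ]]
```

View pics/scene0.png

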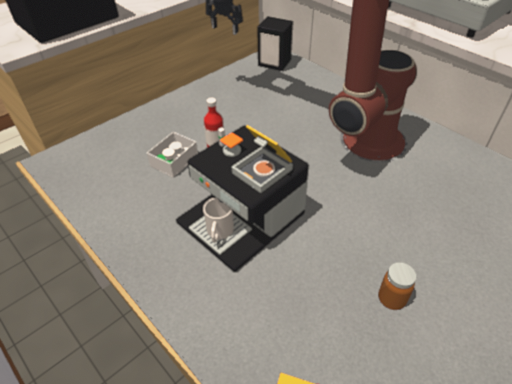

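View pics/top0.png

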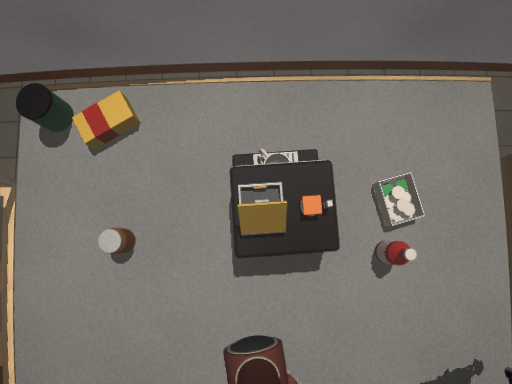

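The scene view shows the brewer from the spout side: orange key at (232,140), lid at (270,145). In the top view the key is at (312,205), the yellow lid around (262,218) and tilted back, the post at (330,203), and the ketchup at (398,253).

```bash
cat > h.py <<'E'
import cv2,numpy as np
from station import ctrl
def cal(n):
    c=ctrl.get_calibration(n);return np.array(c['K']),np.array(c['dist_coeffs']),np.array(c['extrinsics'])
def ray(n,uv):
    K,d,T=cal(n);p=cv2.undistortPoints(np.array([[uv]],float),K,d)[0,0]
    R=T[:3,:3];return -R.T@T[:3,3],R.T@np.array([p[0],p[1],1])
def plane(n,uv,z):
    o,v=ray(n,uv);return o+v*(z-o[2])/v[2]
def tri(a,b):
    (o,v),(p,w)=ray("scene",a),ray("top",b)
    s=np.linalg.lstsq(np.c_[v,-w],p-o,rcond=None)[0];x=o+v*s[0];y=p+w*s[1];return (x+y)/2,np.linalg.norm(x-y)
def proj(n,P):
    K,d,T=cal(n);return cv2.projectPoints(np.array(P,float).reshape(-1,1,3),cv2.Rodrigues(T[:3,:3])[0],T[:3,3],K,d)[0][:,0]
def blob(im,lo,hi,box):
    h=cv2.cvtColor(im,cv2.COLOR_BGR2HSV);m=cv2.inRange(h,lo,hi);k=np.zeros_like(m);x0,y0,x1,y1=box;k[y0:y1,x0:x1]=m[y0:y1,x0:x1]
    c=max(cv2.findContours(k,0,2)[0],key=cv2.contourArea);M=cv2.moments(c)
    return c,np.array([M['m10'],M['m01']])/M['m00'],M['m00']
E
python3 - <<'E'
from h import *
S=cv2.imread('pics/scene0.png');T=cv2.imread('pics/top0.png')
lo,hi=(5,180,150),(16,255,255)
cs,s,a=blob(S,lo,hi,(215,125,250,155));ct,t,b=blob(T,lo,hi,(295,190,325,220))
print('key',s,a,t,b,tri(s,t),cv2.minAreaRect(ct))
lo,hi=(18,120,60),(32,255,255)
cs,s,a=blob(S,lo,hi,(235,115,300,170));ct,t,b=blob(T,lo,hi,(225,190,295,240))
print('lid',a,b,cv2.approxPolyDP(cs,3,True)[:,0].tolist(),cv2.approxPolyDP(ct,3,True)[:,0].tolist(),cv2.minAreaRect(ct))
h=cv2.cvtColor(T,cv2.COLOR_BGR2HSV)
cv2.imwrite('pics/c.png',np.hstack([cv2.resize(S[105:185,185:315],None,fx=3,fy=4,interpolation=2),cv2.resize(T[145:265,225:345],(320,320),interpolation=2)]))
E
```

```text
Traceback (most recent call last):
  File "h.py", line 17, in blob
    c=max(cv2.findContours(k,0,2)[0],key=cv2.contourArea);M=cv2.moments(c)
ValueError: max() iterable argument is empty
```

Run:
```python
from h import *
S=cv2.imread('pics/scene0.png');T=cv2.imread('pics/top0.png')
for I,p in((S,(232,140)),(T,(312,205)),(S,(275,143)),(T,(262,218))): print(cv2.cvtColor(I,cv2.COLOR_BGR2HSV)[p[1],p[0]])
lo,hi=(5,180,130),(13,255,255)
for f in (1,):
    cs,s,a=blob(S,lo,hi,(215,125,250,155));ct,t,b=blob(T,(5,180,130),(13,255,255),(295,190,330,220))
    print('key',s,a,t,b,tri(s,t),cv2.minAreaRect(ct))
lo,hi=(16,120,60),(32,255,255)
cs,s,a=blob(S,lo,hi,(235,115,300,170));ct,t,b=blob(T,lo,hi,(225,190,295,245))
print('lid',a,b,cv2.approxPolyDP(cs,2,True)[:,0].tolist(),cv2.approxPolyDP(ct,2,True)[:,0].tolist(),cv2.minAreaRect(ct))
cv2.imwrite('pics/c.png',np.hstack([cv2.resize(S[105:185,185:315],(390,320),interpolation=2),cv2.resize(T[145:265,225:345],(320,320),interpolation=2)]))
```

```text
[ 14 196 245]
[ 11 170 229]
[ 23 186 241]
[ 20 151 118]Traceback (most recent call last):
  File "<stdin>", line 6, in <module>
  File "h.py", line 17, in blob
    c=max(cv2.findContours(k,0,2)[0],key=cv2.contourArea);M=cv2.moments(c)
ValueError: max() iterable argument is empty
```

Run:
```python
from h import *
S=cv2.imread('pics/scene0.png');T=cv2.imread('pics/top0.png')
cv2.imwrite('pics/c.png',np.hstack([cv2.resize(S[105:185,185:315],(455,280),interpolation=2),cv2.resize(T[145:265,225:345],(280,280),interpolation=2)]))
lo,hi=(6,140,190),(16,255,255)
cs,s,a=blob(S,lo,hi,(215,125,248,155));ct,t,b=blob(T,lo,hi,(295,190,330,220))
print('key',s,a,t,b,tri(s,t),cv2.minAreaRect(ct))
lo,hi=(16,110,60),(32,255,255)
cs,s,a=blob(S,lo,hi,(243,115,300,170));ct,t,b=blob(T,lo,hi,(225,197,295,245))
print('lid',a,b,cv2.approxPolyDP(cs,2,True)[:,0].tolist(),cv2.approxPolyDP(ct,2,True)[:,0].tolist(),cv2.minAreaRect(ct))
```

```text
key [230.74527363 139.74029851] 167.5 [311.91176471 204.45732411] 289.0 (array([ 0.5474819 , -0.11001085,  0.24594915]), np.float64(0.001734531381322286)) ((311.89080810546875, 204.47207641601562), (17.88300895690918, 18.096750259399414), 85.91438293457031)
lid 258.0 1370.0 [[245, 126], [254, 136], [259, 135], [266, 139], [277, 154], [291, 161], [276, 142], [248, 125]] [[286, 201], [238, 204], [241, 233], [285, 230]] ((262.64483642578125, 217.23794555664062), (30.809873580932617, 49.2459716796875), 85.2363510131836)
```

View pics/c.png

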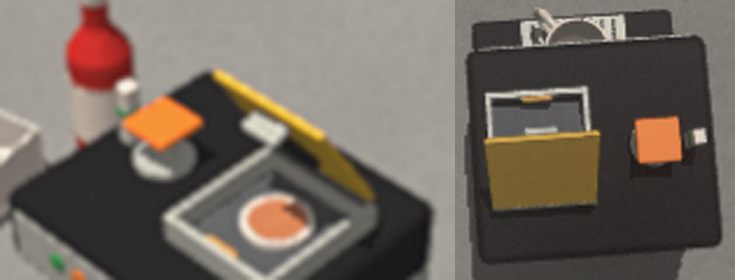

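The crop shows the lid half-open: its near-camera free edge is forward of the hinge, and the key and post are clearly visible. Triangulating the lid edge and the brewer yaw next.

Run:
```python
from h import *
S=cv2.imread('pics/scene0.png');T=cv2.imread('pics/top0.png')
print('free -y',tri((246,125.5),(286,201.5)),'+y',tri((291,161),(238,204)), tri((277,142),(262,202.5)))
key=np.array([.5475,-.110]);
print('post',plane("top",(329.8,203),.257)[:2])
# head outline in top: dark mask at z=.205
g=cv2.cvtColor(T,cv2.COLOR_BGR2HSV);m=(g[...,2]<60).astype(np.uint8);m[:160]=0;m[275:]=0;m[:,:220]=0;m[:,350:]=0
c=max(cv2.findContours(m,0,2)[0],key=cv2.contourArea);hull=cv2.convexHull(c)
print(cv2.approxPolyDP(hull,4,True)[:,0].tolist())
ct=blob(T,(6,140,190),(16,255,255),(295,190,330,220))[0]
P=np.array([plane("top",p,.245)[:2] for p in ct[:,0].astype(float)]);print('key rect',cv2.minAreaRect((P*1000).astype(np.float32)))
for yaw in (0,.03,.06,.09,.12):
    R=np.array([[np.cos(yaw),-np.sin(yaw)],[np.sin(yaw),np.cos(yaw)]]);o=key-R@[0,-.06]
    W=lambda x,y,z:np.r_[o+R@[x,y],z]
    print(yaw,o,np.round(proj("top",[W(.11,.125,.205),W(.11,-.125,.205),W(-.11,-.125,.205),W(-.11,.125,.205),W(-.05,.106,.229),W(-.05,.004,.229),W(0,-.098,.257)]),0).tolist())
```

```text
free -y (array([ 0.54839368, -0.04473466,  0.32893201]), np.float64(0.0022674310807523287)) +y (array([0.53673049, 0.07019881, 0.28356586]), np.float64(0.03706277015695071)) (array([0.53539133, 0.01962226, 0.31162833]), np.float64(0.03926086563891429))
post [ 0.54825886 -0.14809737]
[[233, 160], [329, 161], [337, 249], [236, 257]]
key rect ((546.9480590820312, -109.44972229003906), (40.67759704589844, 41.28716278076172), 2.7070975303649902)
0 [ 0.5475 -0.05  ] [[231.0, 162.0], [335.0, 160.0], [339.0, 251.0], [233.0, 254.0], [240.0, 228.0], [284.0, 227.0], [330.0, 203.0]]
0.03 [ 0.54570027 -0.050027  ] [[230.0, 164.0], [333.0, 159.0], [340.0, 251.0], [234.0, 257.0], [240.0, 230.0], [285.0, 228.0], [330.0, 203.0]]
0.06 [ 0.54390216 -0.05010797] [[228.0, 167.0], [332.0, 158.0], [341.0, 250.0], [236.0, 259.0], [241.0, 233.0], [286.0, 229.0], [330.0, 202.0]]
0.09 [ 0.54210729 -0.05024284] [[227.0, 169.0], [330.0, 157.0], [343.0, 249.0], [237.0, 261.0], [242.0, 235.0], [286.0, 230.0], [330.0, 202.0]]
0.12 [ 0.54031727 -0.05043148] [[226.0, 171.0], [329.0, 157.0], [344.0, 248.0], [239.0, 263.0], [243.0, 237.0], [287.0, 230.0], [330.0, 201.0]]
```

Call:
{"api": "jog_arm", "payload": {"deltas": [[1,[0,0,0.475],[0,0,0]],[1,[0,0,0.475],[0,0,0]],[1,[0,0,0.475],[0,0,-0.067]],[1,[0.1,0.2,0.475],[0,0,-0.067]],[1,[0.375,0.75,0.475],[0,0,-0.067]],[1,[0.375,0.75,0.475],[0,0,-0.067]],[1,[0.375,0.75,0.475],[0,0,-0.067]],[1,[0.375,0.75,0.475],[0,0,-0.067]],[1,[0.375,0.75,0.475],[0,0,-0.067]],[1,[0.375,0.75,0.475],[0,0,-0.067]],[1,[0.375,0.75,0.475],[0,0,-0.067]],[1,[0.375,0.75,0.475],[0,0,-0.067]]], "squeeze": 30}}

```text
t: 1.1
tool_pos: [0.3066, -0.3017, 0.4227]
tool_rot: [3.14, 0.07, 0.004]
contact_force: [0.8, -0.8, 0.5]
opening: 0.0
grip_force: 0.0
```

Call:
{"api": "jog_arm", "payload": {"deltas": [[1,[0.37,0.765,0],[0,0,0]],[1,[0.37,0.765,0],[0,0,0]],[1,[0.37,0.765,0],[0,0,0]],[1,[0.37,0.765,0],[0,0,0]],[1,[0.37,0.765,0],[0,0,0]],[1,[0.37,0.765,0],[0,0,0]],[1,[0.37,0.765,0],[0,0,0]],[1,[0.37,0.765,0],[0,0,0]],[1,[0.37,0.765,0],[0,0,0]],[1,[0.37,0.765,0],[0,0,0]],[1,[0.37,0.765,0],[0,0,0]],[1,[0.37,0.765,0],[0,0,0]]]}}

```text
t: 2.1
tool_pos: [0.4528, -0.0005, 0.4211]
tool_rot: [3.141, 0.061, -0.001]
contact_force: [0.4, -0.4, 0.5]
opening: -0.0001
grip_force: 0.0
```

Call:
{"api": "jog_arm", "payload": {"deltas": [[1,[0,0.01,-0.08],[0,0,0]],[1,[0,0.01,-0.16],[0,0,0]],[1,[0,0.01,-0.24],[0,0,0]],[1,[0,0.01,-0.27],[0,0,0]],[1,[0,0.01,-0.27],[0,0,0]],[1,[0.05,0.01,-0.27],[0,0,0]],[1,[0.1,0.01,-0.27],[0,0,0]],[1,[0.13,0.01,-0.27],[0,0,0]],[1,[0.13,0.01,-0.27],[0,0,0]],[1,[0.13,0.01,-0.27],[0,0,0]]]}}

```text
t: 2.93
tool_pos: [0.5058, 0.0038, 0.3154]
tool_rot: [3.14, 0.062, 0.003]
contact_force: [-0.5, 0.4, 0.1]
opening: 0.0001
grip_force: 0.0
```

Run:
```python
from h import *
S=ctrl.get_image("scene")[...,::-1];T=ctrl.get_image("top")[...,::-1]
cv2.imwrite('pics/d.png',np.hstack([cv2.resize(S[85:185,185:315],(390,300),interpolation=2),cv2.resize(T[145:285,215:345],(300,300),interpolation=2)]))
```

```text
(no output)
```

View pics/d.png

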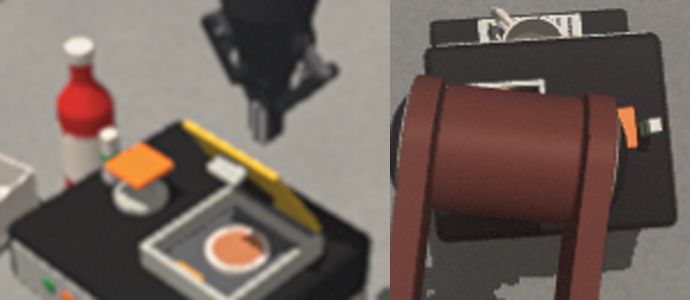

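The picture shows the closed fingers just behind the lid's outer face, mid-width, with the key and post untouched.

Call:
{"api": "jog_arm", "payload": {"deltas": [[1,[0.03,0,0],[0,0,0]],[1,[0.055,0,0],[0,0,0]],[1,[0.075,0,-0.012],[0,0,0]],[1,[0.095,0,-0.026],[0,0,0]],[1,[0.112,0,-0.042],[0,0,0]],[1,[0.128,0,-0.06],[0,0,0]],[1,[0.142,0,-0.08],[0,0,0]],[1,[0.155,0,-0.1],[0,0,0]],[1,[0.165,0,-0.12],[0,0,0]],[1,[0.172,0,-0.14],[0,0,0]],[1,[0.177,0,-0.155],[0,0,0]],[1,[0.177,0,-0.155],[0,0,0]]]}}

```text
t: 4.03
tool_pos: [0.5756, 0.0046, 0.2493]
tool_rot: [-3.141, -0.063, 0.004]
contact_force: [-0.0, -0.6, 0.6]
opening: 0.0
grip_force: 0.0
```

Call:
{"api": "jog_arm", "payload": {"deltas": [[1,[0.01,0,-0.01],[0,0,0]],[1,[0.012,0,-0.02],[0,0,0]],[1,[0.012,0,-0.03],[0,0,0]],[1,[0.012,0,-0.03],[0,0,0]],[1,[0.012,0,-0.03],[0,0,0]]]}}

```text
t: 4.45
tool_pos: [0.5807, 0.0045, 0.239]
tool_rot: [3.141, 0.063, 0.0]
contact_force: [-0.8, -0.2, 0.4]
opening: 0.0004
grip_force: 0.0
```

Call:
{"api": "jog_arm", "payload": {"deltas": [[1,[0,0,-0.005],[0,0,0]],[1,[0,0,-0.01],[0,0,0]],[1,[0,0,-0.01],[0,0,0]],[1,[0,0,-0.01],[0,0,0]]]}}

```text
t: 4.78
tool_pos: [0.5811, 0.0045, 0.237]
tool_rot: [3.141, 0.063, 0.003]
contact_force: [-2.0, 0.4, 5.6]
opening: -0.0003
grip_force: 2.7
```

Run:
```python
from h import *
S=ctrl.get_image("scene")[...,::-1]
cv2.imwrite('pics/e.png',cv2.resize(S[85:205,175:325],(750,600),interpolation=2))
```

```text
(no output)
```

View pics/e.png

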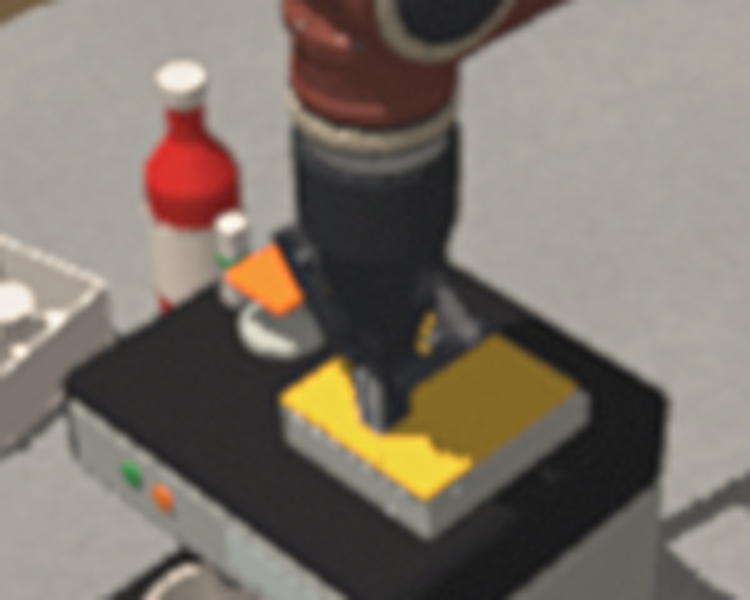

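The lid lies flat on the rim, but the force was only 5.6 N, so I'll press a little more to make sure it latches.

Call:
{"api": "jog_arm", "payload": {"deltas": [[1,[0,0,-0.005],[0,0,0]],[1,[0,0,-0.01],[0,0,0]],[1,[0,0,-0.01],[0,0,0]],[1,[0,0,-0.01],[0,0,0]]]}}

```text
t: 5.17
tool_pos: [0.5812, 0.0045, 0.2368]
tool_rot: [3.14, 0.064, 0.004]
contact_force: [-8.6, 0.1, 17.7]
opening: -0.0003
grip_force: 8.9
```

Call:
{"api": "jog_arm", "payload": {"deltas": [[1,[0,0,0.05],[0,0,0]],[1,[0,0,0.12],[0,0,0]],[1,[0,0,0.15],[0,0,0]],[1,[-0.04,-0.1,0.15],[0,0,0]],[1,[-0.083,-0.19,0.15],[0,0,0]],[1,[-0.083,-0.285,0.15],[0,0,0]],[1,[-0.083,-0.285,0.15],[0,0,0]],[1,[-0.083,-0.285,0.15],[0,0,0]],[1,[-0.083,-0.285,0.15],[0,0,0]]]}}

```text
t: 5.92
tool_pos: [0.5475, -0.1093, 0.2909]
tool_rot: [-3.14, -0.062, 0.0]
contact_force: [-0.5, -0.2, -0.0]
opening: -0.0
grip_force: 0.0
```

Run:
```python
from h import *
print(ctrl.get_obs()['tool_pos'],ctrl.get_obs()['contact_force'])
S=ctrl.get_image("scene")[...,::-1]
cv2.imwrite('pics/f.png',cv2.resize(S[85:205,175:325],(750,600),interpolation=2))
```

```text
[ 0.54752398 -0.1093236   0.29094184] [-0.47543259 -0.20092767 -0.0181564 ]
```

View pics/f.png

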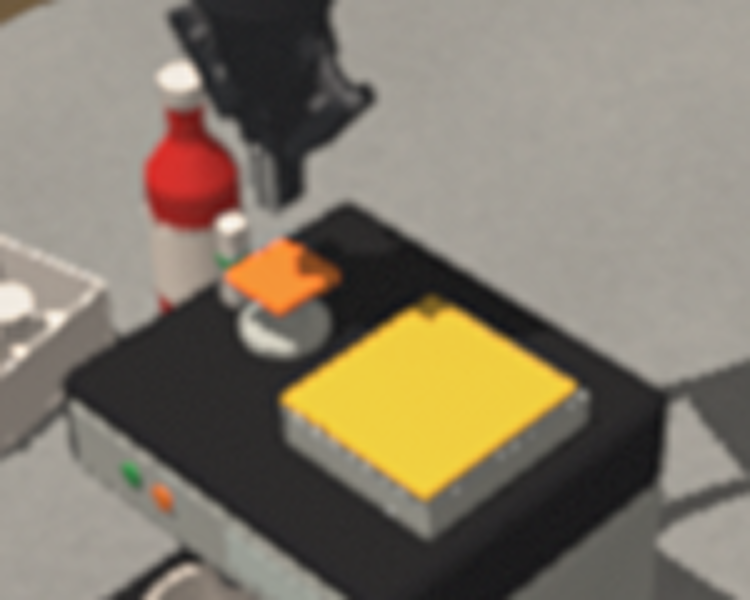

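The lid is flat and stays shut after release, with the fingers above the key. Pressing it now.

Call:
{"api": "jog_arm", "payload": {"deltas": [[1,[0,0,-0.06],[0,0,0]],[1,[0,0,-0.09],[0,0,0]],[1,[0,0,-0.11],[0,0,0]],[1,[0,0,-0.12],[0,0,0]],[1,[0,0,-0.13],[0,0,0]],[1,[0,0,-0.14],[0,0,0]],[1,[0,0,-0.145],[0,0,0]],[1,[0,0,-0.145],[0,0,0]],[1,[0,0,-0.145],[0,0,0]],[1,[0,0,-0.145],[0,0,0]]]}}

```text
t: 6.8
tool_pos: [0.5478, -0.1088, 0.2352]
tool_rot: [-3.14, -0.064, -0.002]
contact_force: [-2.8, 3.1, 5.5]
opening: -0.0001
grip_force: 3.0
```

Run:
```python
from h import *
print(ctrl.get_obs()['tool_pos'],ctrl.get_obs()['contact_force'])
S=ctrl.get_image("scene")[...,::-1]
cv2.imwrite('pics/g.png',cv2.resize(S[105:185,195:295],(750,600),interpolation=2))
print(ctrl.get_obs()['tool_pos'],ctrl.get_obs()['contact_force'])
```

```text
[ 0.54779557 -0.10879947  0.23515078] [-2.75284275  3.14539881  5.45990003]
[ 0.54781521 -0.10880026  0.23522602] [-3.70319568  2.99178153  6.45723863]
```

View pics/g.png

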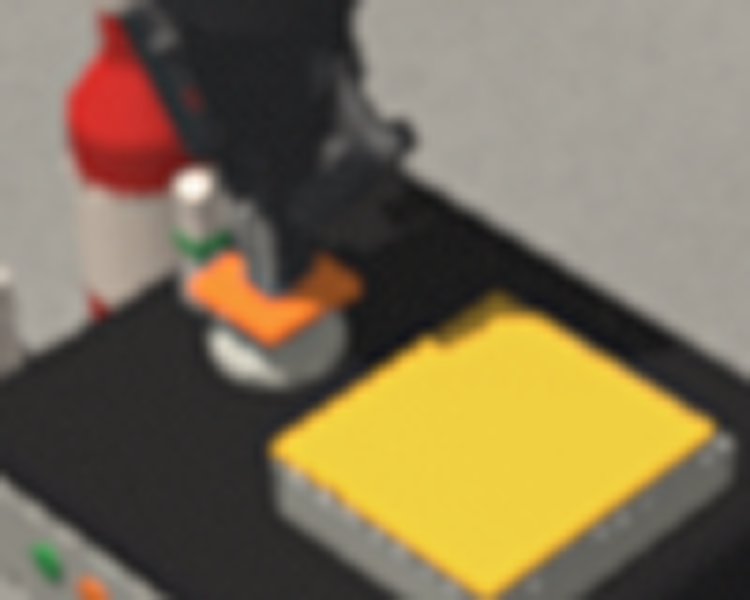

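The key is pressed about 10 mm, nearly level with the band, and the lid is shut. I'll go 2 mm lower and hold.

Call:
{"api": "jog_arm", "payload": {"deltas": [[1,[0,0,-0.005],[0,0,0]],[1,[0,0,-0.005],[0,0,0]],[1,[0,0,-0.005],[0,0,0]],[1,[0,0,-0.005],[0,0,0]],[1,[0,0,-0.005],[0,0,0]],[1,[0,0,-0.005],[0,0,0]],[1,[0,0,-0.005],[0,0,0]],[1,[0,0,-0.005],[0,0,0]],[1,[0,0,-0.005],[0,0,0]],[1,[0,0,-0.005],[0,0,0]],[1,[0,0,-0.005],[0,0,0]],[1,[0,0,-0.005],[0,0,0]]]}}

```text
t: 7.85
tool_pos: [0.5481, -0.1089, 0.2335]
tool_rot: [-3.141, -0.064, -0.003]
contact_force: [-3.3, 2.5, 6.9]
opening: 0.0002
grip_force: 3.2
```

Force is 6.9 N with the TCP at 0.2335 m, which matches half travel (7 N, 0.233 m). Handing in.

```bash
python3 -c "
from station import ctrl
print(ctrl.finish_job())"
```

```text
the job is handed in; nothing more can be done
None
```

I handed the job in at about 8 s: the lid is flat and stayed shut when released, and the fingers hold the dose key about 11.5 mm down with about 7 N; `finish_job()` returned no verdict.

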